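Wind up the cheese press and draw out the mould

ROBOT

A 7-joint arm with a two-finger parallel gripper is mounted at the origin on the work surface. World frame = base frame: x ahead of the robot, y to its left, z up, the work surface at z = 0. Lengths are in m, angles in rad, forces in N, time in s.
With the tool pointing down it reaches from about 0.4 to 0.875 m from the base axis. Payload 4.4 kg.
Tool frame: the origin (TCP) lies at the very end of the fingers, on their centre line; the grasp point (between the pads) lies 19 mm behind it; z points along the fingers, x is the direction in which the jaws open and shut, and the axes are right-handed (so a half turn about z gives the same grasp; the last joint's range is limited). The gripper opens to 85 mm and grips with 20 to 120 N. Pads are 22 mm wide; open, the fingers measure 114 mm over their backs; the gripper's body (76 mm by 85 mm) begins 54 mm behind the grasp point. The pads swing forward as they close: fully open they stand 13 mm farther back than shut.
Start: joints at [1.268, 0.628, 0.038, 1.517, -0.027, 0.996, -0.02], TCP at [0.153, -0.632, 0.201] pointing down, gripper open.
Joint ranges: [-3.06, 3.06], [-0.37, 2.12], [-1.25, 1.32], [0.18, 2.47], [-1.1, 4.24], [0.23, 1.98], [-2.94, 2.94]. Speed limits (rad/s): [2.57, 2.57, 3.14, 3.14, 3.14, 3.14, 3.14].

INTERFACE

Orientations are given as a unit quaternion [w, x, y, z].
In Python, from station import r, eyes gives the robot as it stands.
- The arm moves only by the tool jog_arm, never from a script. Its argument "series" is a list of rows, each a list of 3 entries, a list of its own where there are three numbers: the shift along the tool's x, y, z in m, then the turn, a rotation vector about the tool's x, y, z in rad, then the closure in counts, from 0 (fully open) to 255 (shut). In form: [[[x, y, z], [wx, wy, wz], claw], ...]. A call has 1 to 8 rows; each row shifts and turns the commanded pose from where the row before left it, along the tool's axes as they then stand; what a row does not reach is not made up. A row lasts 1/8 s, in which the tool goes at most 62.5 mm and 10.7 degrees, less where a joint would pass 70% of its speed; a pose out of reach is approached as far as the arm can. A call is refused whole if a number of a shift passes 0.0625 or a number of a turn 0.188, either way. A call with a gripper value outside its range is refused whole. The fingers move at their own pace and stop on an object; "squeeze" is the grip in N (left out, the last holds). Time passes only in rows, so rows that do not move let the fingers close. It gives the time, the measured TCP pose, the force and the opening at its end, in the units of the state.
- r.observe(): the state, without advancing time (a new reading comes with each control period).
- eyes.snapshot(name): name is "scene" or "top" or "wrist"; returns the picture (480x640x3 uint8, blue, green, red); there is no depth.
- eyes.camera_model(name): a dict with "fx", "fy", "cx", "cy" (pixels), "k1" (the pictures are not rectified: a ray, as slopes to the right and down, at radius r is drawn at 1 + k1 r^2 times it, then the intrinsics apply), "eye" and "attitude" of the camera in the world. Camera axes: x right, y down, z forward; pixel columns grow to the right and rows downward; lengths in m; the calibration is good to about 2 mm. A picture is of the moment at which its call begins: read the wrist's pose just before it. camera_model takes no time and is no camera call; for the wrist camera it gives the pose at the moment of the call.
- r.hand_in(): hands the job in, once; it reports no verdict.
The state is a dict: "clock": time; "q": joint angles; "joint_velocities": joint speeds; "tau": joint torques, N m; "position": TCP position; "orientation": TCP orientation; "ft_force": force on the tool from outside, world axes, zero at the start; "torque": the same for the moment, N m; "gripper_width": finger opening in m.
Only numpy, scipy, OpenCV 4.12 (cv2) and the standard library are available. Lean on these libraries where they do the work, as an engineer would, in place of code of your own. Each camera call takes 0.05 s, during which the arm holds its last target.

TASK

The cheese has been pressed long enough. Wind the press's spindle all the way up by its handwheel, letting your hand rise with the wheel and not bearing down on its disc, until you feel it come gently against its top stop, and do not force it; then draw the tray forward until the mould stands wholly clear of the pressing plate, the mould still upright in its seat and the spindle left up. Leave the fondue things around it where they are.

Things in the scene. Friction and masses are not known exactly. Their poses are not given: they have to be found in the camera images.
- press: Fixed steel frame of a small screw cheese press; origin on the work surface under the screw's axis, z up. Its -x axis is its FRONT (roughly to the robot's right). Base 250 x 250 mm, 20 mm high; two 18 mm upright rods at y = +/-100 mm, up to 174 mm; between them a crossbeam 45 mm wide, from 131 to 156 mm high, with a brass nut for the spindle in its middle (up to 171 mm).
- handwheel: The press's handwheel, a level, solid dark disc, 112 mm in diameter and 10 mm thick; origin at the centre of its upper face on the spindle's axis (a 6 mm dome stands there), z up, x towards the grip; about 190 mm above the work surface at the start. Turned anticlockwise as seen from above, wheel, spindle and pressing plate rise together, 12 mm a turn.
- wheel_grip (a point): Middle of the wheel's revolving grip: an upright black cylinder, 22 mm in diameter, reaching 21 mm above and below this point, 43 mm out from the axis, its foot 3 mm above the wheel. It spins freely on its pin, so the hand need not turn with the wheel. Winding takes 2 to 5 N here; from the touch of the top stop on, about 1.9 N more for each mm of travel. The spindle stays where it is left.
- plate: Pressing plate on the spindle's lower end, under the crossbeam: steel disc of 84 mm diameter with a boss and, on top, the stop washer. Origin: centre of its underside, at first 15 to 21 mm below the mould's rim, inside it; about 4 mm above the rim at the top stop, where the washer meets the beam (1.6 to 2.1 turns up, not marked).
- mould: Loose round perforated steel mould with a wooden follower in it: 106 mm outside diameter, 75 mm tall, 0.6 to 1 kg, wall 3 mm, origin at the centre of its underside. It stands on the drip tray under the pressing plate, held between the tray's low lips.
- tray (a joint): How far the drip tray has been drawn out of the press, in m: 0 at the start, 0.14 at its stop; it slides along the press's -x axis against about 2 N of friction.
- tray_pull (a point): Middle of the tray's pull: a level round steel bar, 9 mm thick, 72 mm long, along the press's y axis, on a post at each end, 66 mm above the work surface and 158 mm in front of the spindle's axis; free space before, behind and below it. Moves with the tray.
- tray_seat (a point): Centre of the mould's seat on the drip tray, on the tray's floor, 24 mm above the work surface. Moves with the tray.
- pot_large: Bystander: black cast-iron fondue pot, 184 mm across, 75 mm tall, with a straight handle; origin under its centre. The smaller pot is nested in it.
- pot_small: Bystander: smaller black cast-iron pot, 156 mm across, nested in the large one, rims up to 98 mm high; origin under its centre.
- burner: Bystander: stainless burner stand, 148 mm across, 89 mm tall; origin under its centre.
- trivet: Bystander: flat red silicone trivet, 130 mm across, 8 mm thick; origin under its centre.
- fork_holder: Bystander: clear acrylic fork holder with six forks upright in it, 90 mm across, 170 mm tall; origin under its centre.
- warmer: Bystander: white ceramic tealight warmer, 110 mm across, 62 mm tall; origin under its centre.
Not all that is in view belongs to the job. What is shaped like the mould but turquoise or yellow is not meant.

How it is judged:
By the outcome, as a careful person would: the job done as asked, in the order asked, and still so for the second after the job is handed in, with the robot touching nothing.
It also fails if it takes over 72 s, if anything falls off the work surface, if the arm or the gripper's body presses on something with over 40 N, if the wrist force passes 120 N, or if a joint passes its speed limit or range.

## Working session

There is one attempt and no reset: what is moved stays moved. The work goes in short steps, Python scripts to look and compute and a tool call to move; the robot and the scene stay as the last step left them, time stands still between calls to the robot, and variables do not carry over. Pictures are saved under pics/ and viewed, and the job is handed in when it is done.

Besides the shell and the picture viewer there is one more tool, called as name([rows], argument=value, ...), one row to a line, values as JSON. jog_arm: Moves the arm, as the interface text tells. Its arguments: {"type":"object","properties":{"series":{"type":"array","items":{"type":"array"}},"squeeze":{"type":"number"}},"required":["series"]}

```bash
mkdir -p pics; ls; python3 - <<'E'
from station import r, eyes
import cv2
s=r.observe()
for k,v in s.items(): print(k,v)
for n in ("scene","top","wrist"):
    m=eyes.camera_model(n); print(n,m)
    cv2.imwrite(f"pics/a_{n}.png",eyes.snapshot(n))
E
```

```text
pics
clock 0.0
q [ 1.26822228  0.62937868  0.03841912  1.51838227 -0.02698636  0.99628262
 -0.01999985]
joint_velocities [-4.35331127e-04  1.74335420e-04  7.04925628e-04 -2.80062393e-05
 -4.53946703e-04  1.59678386e-03 -3.05069269e-04]
tau [-5.15023148e-04 -5.63412130e+01  1.22610569e+00 -1.93450302e+01
  1.09982575e-02  1.05996570e-02  6.32201193e-06]
position [ 0.15234307 -0.63118457  0.19966307]
orientation [-5.87991473e-04  7.85681792e-01 -6.18630089e-01 -7.67376941e-04]
ft_force [ 0.6447254   0.45204408 -0.1443454 ]
torque [-0.03307952 -0.02614084  0.06446349]
gripper_width 0.08545064110582302
scene {'fx': 551.214322399158, 'fy': 551.214322399158, 'cx': 318.46273645789614, 'cy': 241.57421206294796, 'k1': -0.14626566988217396, 'eye': array([1.42277103, 0.65534168, 1.21805355]), 'attitude': array([-0.16632428,  0.42103352,  0.82322628, -0.34258648])}
top {'fx': 555.1669352590894, 'fy': 555.1669352590894, 'cx': 317.2528858785409, 'cy': 242.19566195352903, 'k1': -0.11171829844434163, 'eye': array([0.4647165 , 0.03772582, 1.53232425]), 'attitude': array([ 0.02860551, -0.69659887,  0.71647514, -0.0243948 ])}
wrist {'fx': 405.86545124855996, 'fy': 405.86545124855996, 'cx': 315.6774200792268, 'cy': 234.84465847011467, 'k1': -0.07001608861477229, 'eye': array([ 0.23242011, -0.61207215,  0.37275788]), 'attitude': array([ 0.12622701,  0.77542273, -0.61053744, -0.10015165])}
```

View pics/a_scene.png

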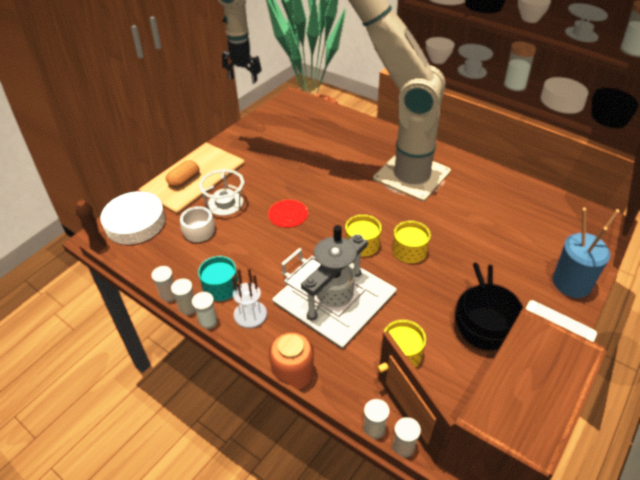

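View pics/a_top.png

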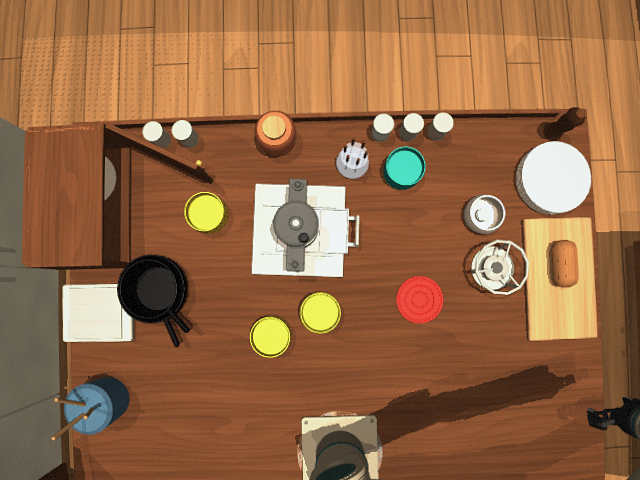

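View pics/a_wrist.png

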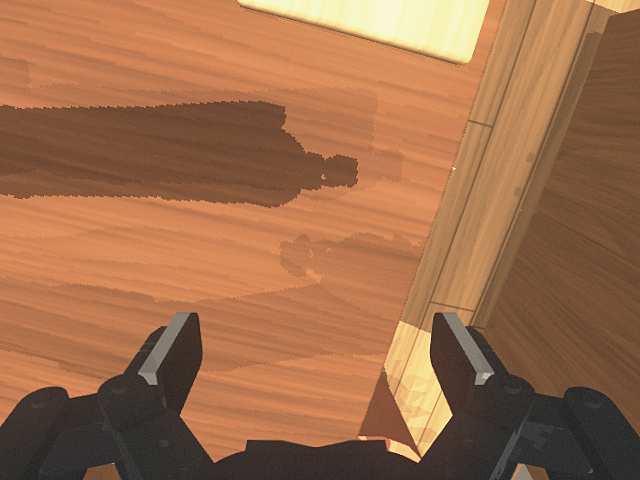

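The top view shows the press at about (297,230), with its pull to the right at (353,231), the wheel at (296,223) and the black grip at (304,238). The only mould-shaped decoys are yellow ones at (205,212), (320,312) and (270,336), and a turquoise one at (405,167). The grip could be mistaken for the pepper mill at (565,122), which is far away.

```bash
cat > h.py <<'E'
import numpy as np, cv2
from scipy.spatial.transform import Rotation as R
def rot(q): return R.from_quat([q[1],q[2],q[3],q[0]])
def ray(m,uv):
    x=(uv[0]-m['cx'])/m['fx']; y=(uv[1]-m['cy'])/m['fy']
    rd=np.hypot(x,y); r=rd
    for _ in range(30): r=rd/(1+m['k1']*r*r)
    s=r/rd if rd>0 else 1
    d=rot(m['attitude']).apply([x*s,y*s,1]); return m['eye'],d
def onz(m,uv,z):
    e,d=ray(m,uv); return e+d*(z-e[2])/d[2]
def proj(m,p):
    c=rot(m['attitude']).inv().apply(np.asarray(p)-m['eye']); x,y=c[0]/c[2],c[1]/c[2]
    k=1+m['k1']*(x*x+y*y); return np.array([m['cx']+m['fx']*x*k,m['cy']+m['fy']*y*k])
def tri(m1,u1,m2,u2):
    e1,d1=ray(m1,u1);e2,d2=ray(m2,u2)
    A=np.stack([d1,-d2],1);t=np.linalg.lstsq(A,e2-e1,rcond=None)[0]
    a,b=e1+d1*t[0],e2+d2*t[1]; return (a+b)/2,np.linalg.norm(a-b)
E
python3 - <<'E'
import cv2
im=cv2.imread('pics/a_top.png'); c=im[170:290,240:370]; cv2.imwrite('pics/c_top.png',cv2.resize(c,None,fx=6,fy=5*1.0,interpolation=cv2.INTER_CUBIC)[:600])
cv2.imwrite('pics/c_top.png',cv2.resize(c,None,fx=5,fy=5,interpolation=cv2.INTER_CUBIC))
im=cv2.imread('pics/a_scene.png'); c=im[215:345,265:405]; cv2.imwrite('pics/c_scene.png',cv2.resize(c,None,fx=4.5,fy=4.5,interpolation=cv2.INTER_CUBIC))
E
```

```text
(no output)
```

View pics/c_top.png

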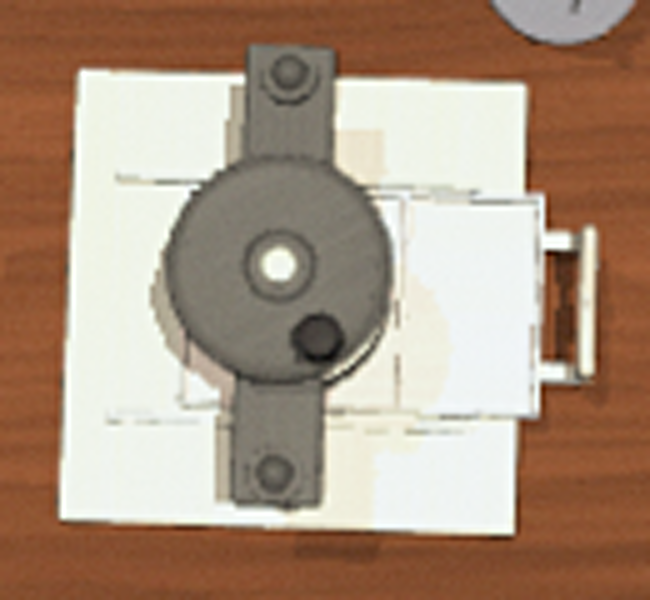

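View pics/c_scene.png

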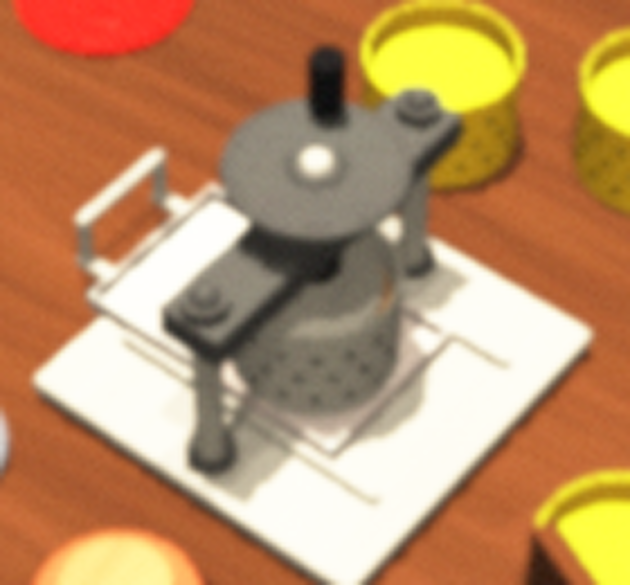

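In the crops, the wheel's dome is at top-view pixel (295.2,222.2). The black grip's top is at (303.2,237) and the pull bar at about (357.3,230), with its ends at (357.5,215.5) and (357,245). This is the press with the steel mould beneath it, so the choice holds.

```bash
python3 - <<'E'
from h import *
from station import eyes
T=eyes.camera_model('top');S=eyes.camera_model('scene')
ct=lambda u,v:((u+.5)/5-.5+240,(v+.5)/5-.5+170)
cs=lambda u,v:((u+.5)/4.5-.5+265,(v+.5)/4.5-.5+215)
p=lambda n,x:print(n,np.round(x,4))
ax=onz(T,ct(278,263),.196);p('dome',ax)
p('dome tri',tri(T,ct(278,263),S,cs(316,161))[0])
cor=[onz(T,ct(*c),.02) for c in [(80,71),(526,84),(515,535),(61,520)]]
p('corners',cor);c=np.mean(cor,0);p('centre',c)
front=(cor[1]+cor[2]-cor[0]-cor[3])/2; side=(cor[0]+cor[1]-cor[2]-cor[3])/2
print(np.degrees(np.arctan2(front[1],front[0])),np.degrees(np.arctan2(side[1],side[0])),np.linalg.norm(front),np.linalg.norm(side))
g=onz(T,ct(319,335),.235);p('griptop',g);p('rel',g-ax); print(np.hypot(*(g-ax)[:2]))
p('griptop tri',tri(T,ct(319,335),S,cs(326,56)))if 0 else print(tri(T,ct(319,335),S,cs(326,56)))
for uv in [(588,228),(588,378)]: p('pull',onz(T,ct(*uv),.07))
print('pullmid',tri(T,ct(588,303),S,cs(120,183)))
p('rods',[onz(T,ct(290,70),.18),onz(T,ct(275,472),.18)])
E
```

```text
dome [0.6153 0.0963 0.196 ]
dome tri [0.6148 0.0971 0.1956]
corners [[ 0.745   0.2109  0.02  ]
 [ 0.7304 -0.035   0.02  ]
 [ 0.4827 -0.0212  0.02  ]
 [ 0.4976  0.226   0.02  ]]
centre [0.6139 0.0952 0.02  ]
-93.43272535069167 -3.347057998325389 0.24700240157905656 0.24797618675227967
griptop [0.5763 0.0762 0.235 ]
rel [-0.0389 -0.0201  0.039 ]
0.04380196171777618
(array([0.57580149, 0.07673989, 0.2368647 ]), np.float64(0.001389859759974679))
pull [ 0.6434 -0.063   0.07  ]
pull [ 0.5637 -0.0603  0.07  ]
pullmid (array([ 0.60334098, -0.06143887,  0.07003654]), np.float64(0.0004930569777574119))
rods [[0.7126 0.0888 0.18  ]
 [0.5147 0.101  0.18  ]]
```

```bash
cat >> h.py <<'E'
def plan(wps,start=None,yaw=None,q=None):
    """wps: world points, one row each; prints tool-frame shifts (mm)"""
    Rt=rot(q) if q is not None else None
    if Rt is None:
        c,s=np.cos(yaw),np.sin(yaw); Rt=R.from_matrix(np.array([[c,s,0],[s,-c,0],[0,0,-1]]))
    p=np.array(start,float)
    for w in wps:
        d=np.round(Rt.inv().apply(np.asarray(w)-p),4); p=p+Rt.apply(d); print(list(d),np.round(p,4))
E
python3 - <<'E'
from h import *
from station import r
s=r.observe()
q=s['orientation']; Rt=rot(q); print(Rt.as_matrix().round(3))
p=np.array([.153,-.632,.201])
via=[np.array([.153,-.632,.30]),np.array([.42,-.33,.30]),np.array([.576,.076,.31])]
for v in via: d=v-p; print(Rt.inv().apply(d).round(4)); p=v
c,s_=np.cos(np.radians(-93.4)),np.sin(np.radians(-93.4)); M=R.from_matrix([[c,s_,0],[s_,-c,0],[0,0,-1]])
print((Rt.inv()*M).as_rotvec(), M.inv().apply(via[1]-via[0]), M.inv().apply(via[2]-via[1]))
E
```

```text
[[ 0.235 -0.972 -0.   ]
 [-0.972 -0.235  0.001]
 [-0.001 -0.    -1.   ]]
[-0.0001 -0.     -0.099 ]
[-2.309e-01 -3.304e-01  3.000e-04]
[-0.3581 -0.2469 -0.0095]
[1.92299758e-04 1.46811821e-03 2.96170812e-01] [-0.31730323 -0.24861951  0.        ] [-0.41453716 -0.13164703 -0.01      ]
```

jog_arm([
  [[0,0,-0.05],[0,0,0.148],80],
  [[0,0,-0.05],[0,0,0.148],80],
  [[-0.04,-0.031,0],[0,0,0],80],
  [[-0.04,-0.031,0],[0,0,0],80],
  [[-0.04,-0.031,0],[0,0,0],80],
  [[-0.04,-0.031,0],[0,0,0],80],
  [[-0.04,-0.031,0],[0,0,0],80],
  [[-0.04,-0.031,0],[0,0,0],80],
], squeeze=30)

```text
clock: 1.15
position: [0.3532, -0.4018, 0.3005]
orientation: [0.0, -0.686, 0.728, 0.0]
ft_force: [1.2, -0.0, -0.6]
gripper_width: 0.0587
```

jog_arm([
  [[-0.04,-0.031,0],[0,0,0],80],
  [[-0.04,-0.031,0],[0,0,0],80],
  [[-0.046,-0.015,0],[0,0,0],80],
  [[-0.046,-0.015,0],[0,0,0],80],
  [[-0.046,-0.015,0],[0,0,0],80],
  [[-0.046,-0.015,0],[0,0,0],80],
  [[-0.046,-0.015,0],[0,0,0],80],
  [[-0.046,-0.015,0],[0,0,0],80],
])

```text
clock: 2.15
position: [0.5254, -0.0555, 0.3005]
orientation: [-0.0, -0.686, 0.728, 0.0]
ft_force: [0.4, -0.1, -0.2]
gripper_width: 0.0583
```

jog_arm([
  [[-0.03,0,0],[0,0,0],80],
  [[0,0,0],[0,0,0],80],
])

```text
clock: 2.4
position: [0.5269, -0.0237, 0.3003]
orientation: [0.0, -0.688, 0.726, 0.001]
ft_force: [0.6, -0.5, 0.9]
gripper_width: 0.0586
```

```bash
python3 - <<'E'
from station import r, eyes
from h import *
import json
s=r.observe(); m=eyes.camera_model('wrist'); cv2.imwrite('pics/w1.png',eyes.snapshot('wrist'))
json.dump({k:(v.tolist() if hasattr(v,'tolist') else v) for k,v in m.items()},open('w1.json','w'))
print(s['position'],s['clock'],m['eye'],s['q'].round(3))
E
```

```text
[ 0.52691522 -0.02374737  0.30030589] 2.4 [ 0.6091751  -0.02811706  0.47322743] [ 0.04   0.348 -0.066  1.715  0.024  1.08  -1.658]
```

View pics/w1.png

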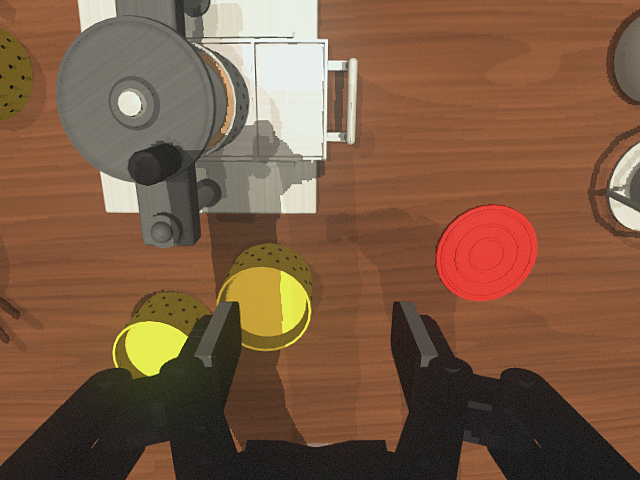

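The wrist view shows the wheel disc at about (137,100), its dome at (130,103), the black grip around (154,164) and the pull bar along (351,60)–(351,143).

```bash
python3 - <<'E'
from h import *
import json
m={k:(np.array(v) if isinstance(v,list) else v) for k,v in json.load(open('w1.json')).items()}
im=cv2.imread('pics/w1.png'); c=im[0:260,40:380]; cv2.imwrite('pics/w1c.png',cv2.resize(im[5:205,40:240],None,fx=3,fy=3,interpolation=cv2.INTER_CUBIC))
p=lambda n,x:print(n,np.round(x,4))
p('dome',onz(m,(130,103),.196))
for a in [(.6145,.0958,.19)]: 
  p('proj axis z.19',proj(m,a))
  g=np.array(a)+[-.0382,-.0197,0]
  for z in (.193,.235): g[2]=z; p('grip %g'%z,proj(m,g))
p('bar',[onz(m,(352,61),.066),onz(m,(352,143),.066)])
E
```

```text
dome [0.6149 0.0953 0.196 ]
proj axis z.19 [133.1666 103.6185]
grip 0.193 [168.4903 158.5761]
grip 0.235 [144.3084 168.5473]
bar [[ 0.6422 -0.0636  0.066 ]
 [ 0.5661 -0.0613  0.066 ]]
```

View pics/w1c.png

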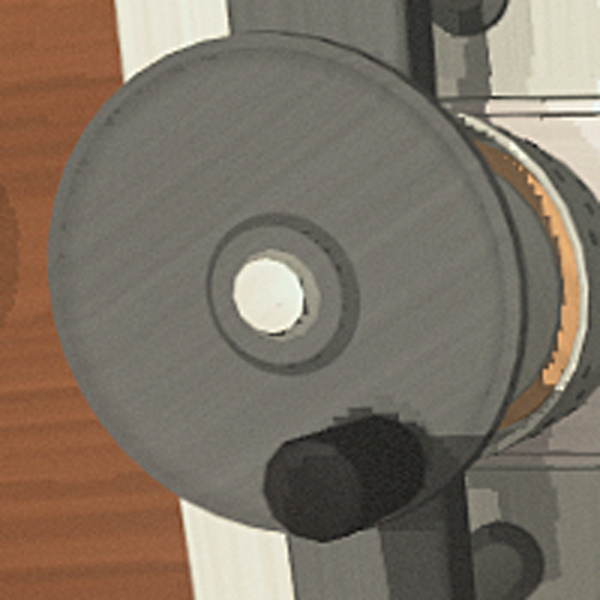

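```bash
python3 - <<'E'
from station import r
from h import *
s=r.observe(); print(s['position'],rot(s['orientation']).as_matrix().round(4)[:,0])
plan([[.5516,.0261,.30],[.5763,.0759,.30],[.5763,.0759,.25],[.5763,.0759,.203]],start=s['position'],yaw=np.radians(-93.2))
E
```

```text
[ 0.5267555  -0.0262025   0.30035493] [-5.690e-02 -9.984e-01  2.000e-04]
[np.float64(-0.0536), np.float64(-0.0219), np.float64(0.0004)] [0.5516 0.0261 0.3   ]
[np.float64(-0.0511), np.float64(-0.0219), np.float64(-0.0)] [0.5763 0.0759 0.3   ]
[np.float64(-0.0), np.float64(0.0), np.float64(0.05)] [0.5763 0.0759 0.25  ]
[np.float64(-0.0), np.float64(0.0), np.float64(0.047)] [0.5763 0.0759 0.203 ]
```

jog_arm([
  [[-0.035,-0.015,0],[0,0,0],80],
  [[-0.035,-0.015,0],[0,0,0],80],
  [[-0.035,-0.014,0],[0,0,0],80],
  [[0,0,0],[0,0,0],80],
  [[0,0,0.02],[0,0,0],80],
  [[0,0,0],[0,0,0],80],
])

```text
clock: 3.2
position: [0.5758, 0.0725, 0.2793]
orientation: [-0.002, -0.685, 0.729, 0.0]
ft_force: [0.1, -0.1, 0.3]
gripper_width: 0.0587
```

```bash
python3 - <<'E'
from station import r
from h import *
s=r.observe(); print(s['position'],rot(s['orientation']).as_matrix().round(4)[:,0],s['ft_force'])
plan([[.5763,.0759,.203]],start=s['position'],yaw=np.radians(-93.2))
E
```

```text
[0.57584405 0.07252501 0.27934727] [-0.0621 -0.9981  0.0022] [ 0.14308916 -0.07708271  0.34964379]
[np.float64(-0.0034), np.float64(-0.0003), np.float64(0.0763)] [0.5763 0.0759 0.203 ]
```

jog_arm([
  [[-0.0034,0,0.025],[0,0,0],80],
  [[0,0,0.03],[0,0,0],80],
  [[0,0,0.021],[0,0,0],80],
  [[0,0,0],[0,0,0],80],
])

```text
clock: 3.7
position: [0.5764, 0.0769, 0.2039]
orientation: [-0.001, -0.685, 0.728, 0.0]
ft_force: [-0.2, 0.1, 0.1]
gripper_width: 0.0585
```

```bash
python3 - <<'E'
from station import r, eyes
from h import *
s=r.observe(); print(s['position'],s['ft_force'])
cv2.imwrite('pics/w2.png',eyes.snapshot('wrist'))
s=r.observe(); print(s['position'],s['ft_force'])
E
```

```text
[0.57641108 0.07693828 0.2039184 ] [-0.18473725  0.13321134  0.14844322]
[0.57744888 0.07739324 0.20510372] [-0.09014843 -0.54989567  0.46809637]
```

View pics/w2.png

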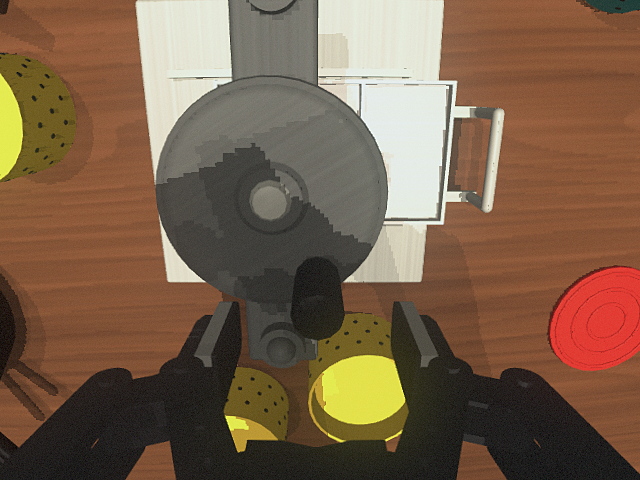

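The grip sits at (318,300), centred between the pads at (225,335) and (408,335). Next I close on it.

jog_arm([
  [[0,0,0],[0,0,0],160],
  [[0,0,0],[0,0,0],255],
  [[0,0,0],[0,0,0],255],
  [[0,0,0],[0,0,0],255],
  [[0,0,0],[0,0,0],255],
], squeeze=30)

```text
clock: 4.38
position: [0.5781, 0.0786, 0.2056]
orientation: [0.001, -0.686, 0.728, -0.001]
ft_force: [-0.1, -0.6, 6.5]
gripper_width: -0.0
```

```bash
python3 - <<'E'
from station import r, eyes
from h import *
s=r.observe(); print(s['position'],s['ft_force'],rot(s['orientation']).as_matrix().round(4)[:,0])
im=eyes.snapshot('wrist');cv2.imwrite('pics/w3.png',im[200:400,200:440])
s=r.observe(); print(s['position'],s['ft_force'])
E
```

```text
[0.57808226 0.07864968 0.20561442] [-0.10259236 -0.6447051   6.47019775] [-5.920e-02 -9.982e-01 -2.000e-04]
[0.57808056 0.07867854 0.20564029] [-0.9293441  -0.84313589  5.60635659]
```

View pics/w3.png

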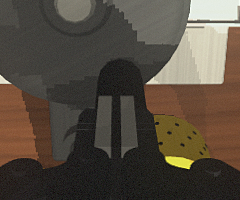

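```bash
python3 - <<'E'
from station import r, eyes
from h import *
s=r.observe(); m=eyes.camera_model('wrist'); p=s['position']; print(p,m['eye'])
Rt=rot(s['orientation'])
for dz in (0,-.01,-.019,-.03): print(dz,proj(m,p+Rt.apply([0,0,dz])).round(1))
for z in (.193,.214,.235): print(z,proj(m,[.5763,.0759,z]).round(1))
print(proj(m,[.6147,.0956,.196]))
for n in('scene','top'):
    im=eyes.snapshot(n); c=im[150:310,250:410] if n=='scene' else im[170:290,240:370]
    cv2.imwrite(f'pics/d_{n}.png',cv2.resize(c,None,fx=4,fy=4,interpolation=cv2.INTER_CUBIC))
im=eyes.snapshot('wrist');cv2.imwrite('pics/w4.png',cv2.resize(im[150:400,200:440],None,fx=2.4,fy=2.4))
E
```

```text
[0.57808056 0.07867854 0.20564029] [0.6598532  0.07404154 0.37877274]
0 [316.1 283.9]
-0.01 [316.1 293.6]
-0.019 [316.2 303.2]
-0.03 [316.2 316.3]
0.193 [321.8 275.9]
0.214 [322.5 295.1]
0.235 [323.3 318.9]
[274.99380052 205.14296061]
```

View pics/d_scene.png

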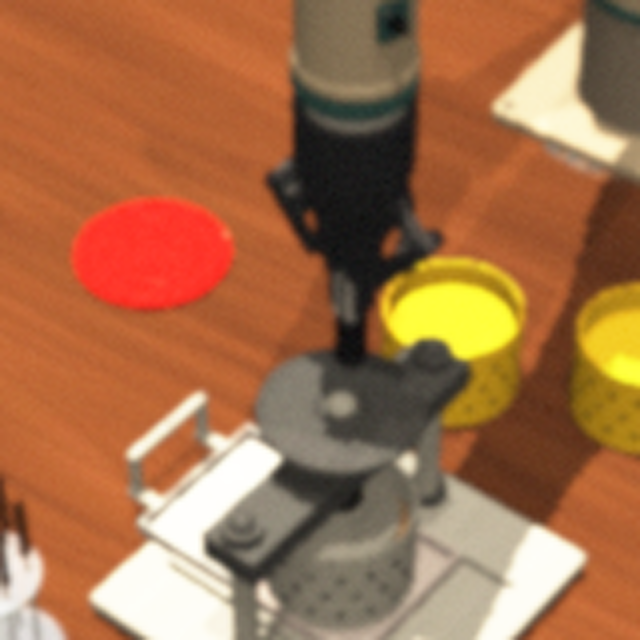

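View pics/w4.png

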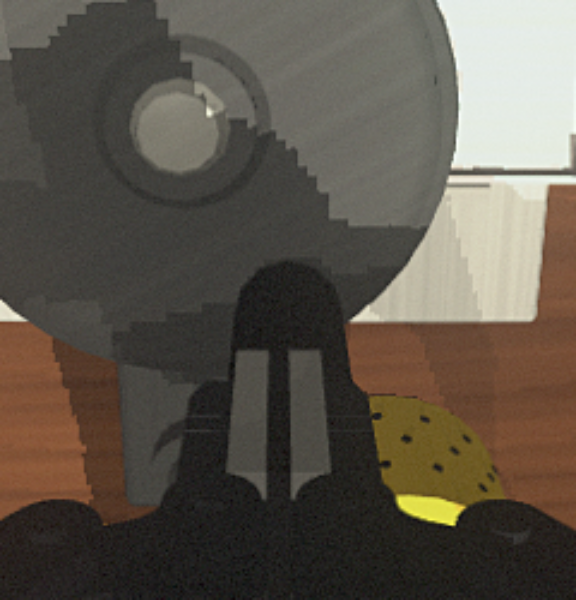

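```bash
python3 - <<'E'
from station import r, eyes
from h import *
s=r.observe(); p=s['position']; print(p,s['gripper_width'],s['ft_force'],s['clock'])
S=eyes.camera_model('scene');T=eyes.camera_model('top');W=eyes.camera_model('wrist')
f=lambda P:((proj(S,P)-[250,150]+.5)*4-.5).round(0)
g=lambda P:((proj(T,P)-[240,170]+.5)*4-.5).round(0)
w=lambda P:((proj(W,P)-[200,150]+.5)*2.4-.5).round(0)
for z in (0,.03,.06,.1): print('tool',z,f(p+[0,0,z]),g(p+[0,0,z]),w(p+[.011,0,z]))
for z in (.193,.235): print('grip',z,f([.5763,.0759,z]),g([.5763,.0759,z]),w([.5763+.011,.0759,z]))
print('dome',f([.6147,.0956,.196]),g([.6147,.0956,.196]))
E
```

```text
[0.5781023  0.07862246 0.20565802] 0.0003022333300063568 [-0.28331454 -0.50158051  6.89351893] 4.575
tool 0 [349. 347.] [253. 269.] [276. 270.]
tool 0.03 [349. 314.] [251. 265.] [276. 340.]
tool 0.06 [349. 280.] [249. 260.] [275. 440.]
tool 0.1 [350. 233.] [247. 254.] [274. 665.]
grip 0.193 [347. 358.] [258. 274.] [290. 254.]
grip 0.235 [347. 312.] [256. 268.] [293. 347.]
dome [338. 401.] [224. 211.]
```

View pics/d_top.png

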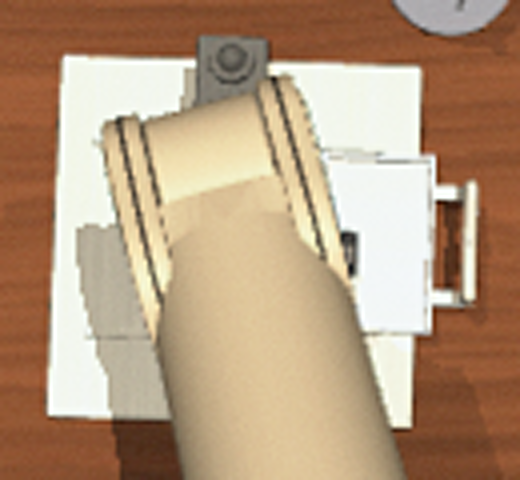

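```bash
python3 - <<'E'
from station import r, eyes
from h import *
s=r.observe(); W=eyes.camera_model('wrist'); Rt=rot(s['orientation']); p=s['position']
A=rot(W['attitude'])
for dz in (0,.01,.02,.03,.04,.05): 
  for dy in (0,-.011):
    P=p+Rt.apply([.029,dy,-dz]); print(dz,dy,A.inv().apply(P-W['eye']).round(3),proj(W,P).round(1),proj(W,p+Rt.apply([-.029,dy,-dz])).round(1))
E
python3 -c "
import cv2
im=cv2.imread('pics/w2.png');cv2.imwrite('pics/w2c.png',cv2.resize(im[240:440,180:460],None,fx=2.8,fy=2.8,interpolation=cv2.INTER_CUBIC))"
```

```text
0 0 [0.029 0.023 0.19 ] [378.  283.8] [254.5 283.8]
0 -0.011 [0.029 0.013 0.187] [379.2 262.1] [253.3 262.1]
0.01 0 [0.029 0.026 0.181] [381.2 293.4] [251.3 293.4]
0.01 -0.011 [0.029 0.016 0.177] [382.5 270.8] [250.  270.8]
0.02 0 [0.029 0.029 0.171] [384.8 304.1] [247.8 304.2]
0.02 -0.011 [0.029 0.019 0.168] [386.3 280.5] [246.3 280.5]
0.03 0 [0.029 0.033 0.162] [388.8 316. ] [243.9 316.1]
0.03 -0.011 [0.029 0.022 0.158] [390.5 291.3] [242.2 291.3]
0.04 0 [0.029 0.036 0.152] [393.2 329.4] [239.5 329.5]
0.04 -0.011 [0.029 0.025 0.149] [395.2 303.5] [237.6 303.5]
0.05 0 [0.029 0.039 0.143] [398.2 344.5] [234.6 344.5]
0.05 -0.011 [0.029 0.028 0.139] [400.5 317.3] [232.4 317.3]
```

View pics/w2c.png

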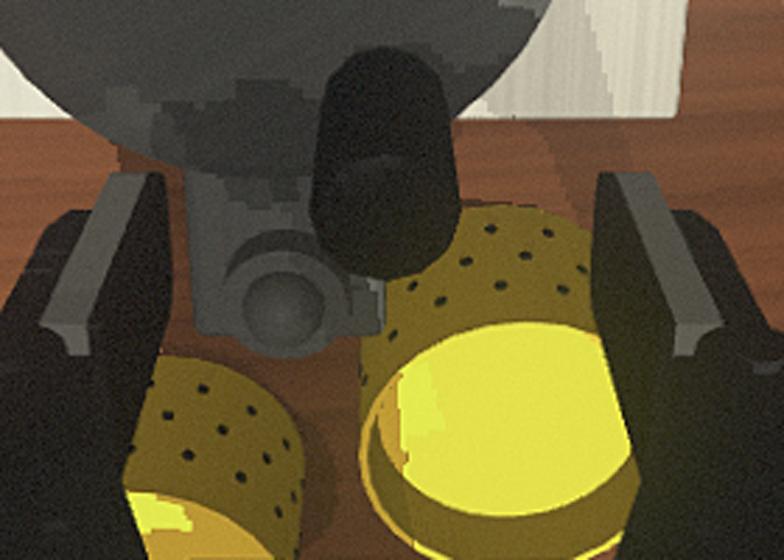

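The fingers closed above the grip. Both views put the true fingertips about 30 mm short of the reported TCP when shut, and about 40 mm short at 58 mm opening. The 6.5 N upward force fits the tips standing on the grip's top. I'll lift, reopen and go about 35 mm deeper.

jog_arm([
  [[0,0,-0.01],[0,0,0],255],
  [[0,0,-0.025],[0,0,0],80],
  [[0,0,0],[0,0,0],80],
  [[0,0,0],[0,0,0],80],
  [[0,0,0],[0,0,0],80],
])

```text
clock: 5.2
position: [0.5767, 0.0785, 0.2387]
orientation: [-0.001, -0.686, 0.728, 0.0]
ft_force: [-0.1, -0.3, -0.2]
gripper_width: 0.0587
```

```bash
python3 - <<'E'
from station import r, eyes
from h import *
s=r.observe(); print(s['position'],s['ft_force'],s['gripper_width'])
W=eyes.camera_model('wrist');im=eyes.snapshot('wrist');cv2.imwrite('pics/w5.png',cv2.resize(im[140:440,180:460],None,fx=2,fy=2,interpolation=cv2.INTER_CUBIC))
for z in (.193,.235): print(z,((proj(W,[.5763,.0759,z])-[180,140]+.5)*2-.5).round(1))
print(((proj(W,[.6147,.0956,.196])-[180,140]+.5)*2-.5).round(1))
E
```

```text
[0.57665426 0.078517   0.23873286] [-0.07734965 -0.33484901 -0.23515227] 0.05869703932528248
0.193 [281.8 219.9]
0.235 [283.9 282.1]
[201.1  94.9]
```

View pics/w5.png

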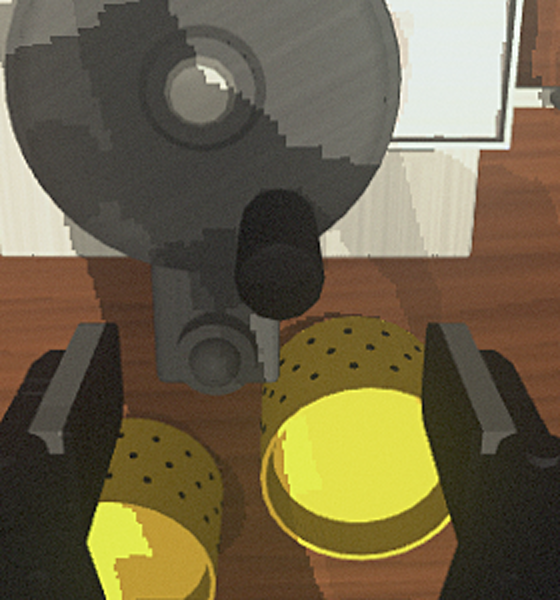

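jog_arm([
  [[0.0025,0,0.02],[0,0,0],80],
  [[0,0,0.025],[0,0,0],80],
  [[0,0,0.024],[0,0,0],80],
  [[0,0,0],[0,0,0],80],
  [[0,0,0],[0,0,0],160],
  [[0,0,0],[0,0,0],255],
  [[0,0,0],[0,0,0],255],
  [[0,0,0],[0,0,0],255],
], squeeze=25)

```text
clock: 6.25
position: [0.5779, 0.0765, 0.1717]
orientation: [0.001, -0.686, 0.728, -0.0]
ft_force: [-1.5, 0.3, 6.0]
gripper_width: 0.0206
```

```bash
python3 - <<'E'
from station import r, eyes
from h import *
im=eyes.snapshot('wrist');cv2.imwrite('pics/w6.png',cv2.resize(im[140:440,180:460],None,fx=2,fy=2,interpolation=cv2.INTER_CUBIC))
s=r.observe(); print(s['position'],s['ft_force'],s['gripper_width'],s['q'].round(2))
E
```

```text
[0.57788662 0.07645069 0.17169709] [-1.70796702  1.00463685  6.28733168] 0.02131449192112481 [-0.13  0.56 -0.08  1.74  0.06  0.84 -1.87]
```

View pics/w6.png

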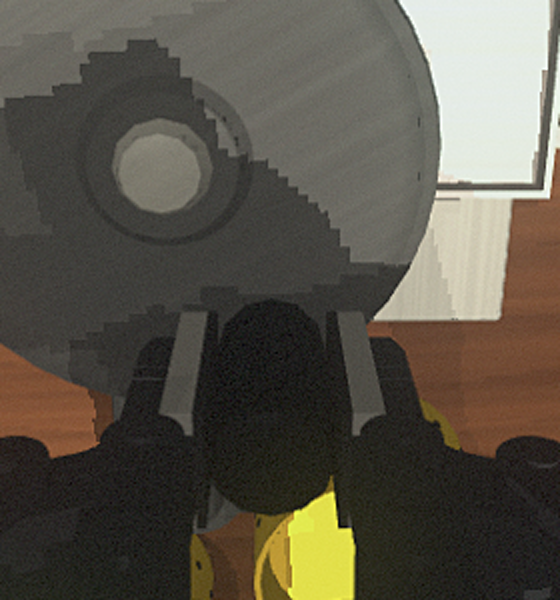

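The grip is held: the width is 21 mm, and the grip sits between the pads with the tips above the disc. I'll ease 2 mm up to shed the downward push, then wind in quarter turns.

```bash
cat > wind.py <<'E'
import numpy as np,sys
a0=float(sys.argv[1]);n=int(sys.argv[2]);st=float(sys.argv[3]) if len(sys.argv)>3 else 11.25
p=lambda a:43*np.array([np.cos(np.radians(a)),-np.sin(np.radians(a))])
c=p(a0)
for i in range(1,n+1):
    d=np.round(p(a0+st*i)-c,1);c=c+d;print(i,d,end='; ')
print('end',a0+st*n)
E
for a in -60 30 120 210; do python3 wind.py $a 8; done
```

```text
1 [ 6.9 -4.9]; 2 [ 5.7 -6.2]; 3 [ 4.5 -7.1]; 4 [ 2.9 -7.9]; 5 [ 1.4 -8.3]; 6 [-0.3 -8.5]; 7 [-1.9 -8.2]; 8 [-3.5 -7.6]; end 30.0
1 [-4.9 -6.9]; 2 [-6.2 -5.7]; 3 [-7.1 -4.5]; 4 [-7.9 -2.9]; 5 [-8.3 -1.4]; 6 [-8.5  0.3]; 7 [-8.2  1.9]; 8 [-7.6  3.5]; end 120.0
1 [-6.9  4.9]; 2 [-5.7  6.2]; 3 [-4.5  7.1]; 4 [-2.9  7.9]; 5 [-1.4  8.3]; 6 [0.3 8.5]; 7 [1.9 8.2]; 8 [3.5 7.6]; end 210.0
1 [4.9 6.9]; 2 [6.2 5.7]; 3 [7.1 4.5]; 4 [7.9 2.9]; 5 [8.3 1.4]; 6 [ 8.5 -0.3]; 7 [ 8.2 -1.9]; 8 [ 7.6 -3.5]; end 300.0
```

jog_arm([
  [[0,0,-0.001],[0,0,0],255],
  [[0,0,-0.001],[0,0,0],255],
  [[0.0069,-0.0049,-0.0004],[0,0,0],255],
  [[0.0057,-0.0062,-0.0004],[0,0,0],255],
  [[0.0045,-0.0071,-0.0004],[0,0,0],255],
  [[0.0029,-0.0079,-0.0003],[0,0,0],255],
])

```text
clock: 7.05
position: [0.5989, 0.0563, 0.1731]
orientation: [-0.002, -0.686, 0.727, 0.003]
ft_force: [-4.3, 3.9, -1.0]
gripper_width: 0.0217
```

```bash
cat > st.py <<'E'
from station import r
from h import *
s=r.observe(); p=s['position']; c=np.array([.6147,.0956]); d=p[:2]-c
th=np.degrees(np.arctan2(d[1],d[0])); f=s['ft_force']; u=d/np.hypot(*d); t=np.array([-u[1],u[0]])
print('pos',p.round(4),'alpha %.1f r %.1f mm'%((th+93.4)%360,1e3*np.hypot(*d)),'F',f.round(1),'Frad %.1f Ftan %.1f'%(f[:2]@u,f[:2]@t),'w %.4f'%s['gripper_width'],'t',s['clock'],'j7',s['q'][6].round(2))
E
python3 st.py
```

```text
pos [0.5989 0.0563 0.1731] alpha 341.6 r 42.4 mm F [-4.3  3.9 -1. ] Frad -2.0 Ftan -5.5 w 0.0217 t 7.05 j7 -1.82
```

jog_arm([
  [[0.0014,-0.0083,-0.0004],[0,0,0],255],
  [[-0.0003,-0.0085,-0.0004],[0,0,0],255],
  [[-0.0019,-0.0082,-0.0004],[0,0,0],255],
  [[-0.0035,-0.0076,-0.0003],[0,0,0],255],
  [[-0.0049,-0.0069,-0.0004],[0,0,0],255],
  [[-0.0062,-0.0057,-0.0004],[0,0,0],255],
  [[-0.0071,-0.0045,-0.0004],[0,0,0],255],
  [[-0.0079,-0.0029,-0.0003],[0,0,0],255],
])

```text
clock: 8.05
position: [0.6548, 0.077, 0.1762]
orientation: [-0.004, -0.685, 0.729, -0.001]
ft_force: [-1.1, -6.3, -0.8]
gripper_width: 0.0213
```

```bash
python3 st.py
```

```text
pos [0.6548 0.077  0.1762] alpha 68.5 r 44.2 mm F [-1.1 -6.3 -0.8] Frad 1.7 Ftan -6.1 w 0.0213 t 8.05 j7 -1.85
```

jog_arm([
  [[-0.0083,-0.0014,-0.0004],[0,0,0],255],
  [[-0.0085,0.0003,-0.0004],[0,0,0],255],
  [[-0.0082,0.0019,-0.0004],[0,0,0],255],
  [[-0.0076,0.0035,-0.0003],[0,0,0],255],
  [[-0.0069,0.0049,-0.0004],[0,0,0],255],
  [[-0.0057,0.0062,-0.0004],[0,0,0],255],
  [[-0.0045,0.0071,-0.0004],[0,0,0],255],
  [[-0.0029,0.0079,-0.0003],[0,0,0],255],
])

```text
clock: 9.05
position: [0.631, 0.1357, 0.1796]
orientation: [0.001, -0.686, 0.728, -0.001]
ft_force: [6.3, 1.4, -5.9]
gripper_width: 0.0214
```

```bash
python3 st.py
```

```text
pos [0.631  0.1357 0.1796] alpha 161.2 r 43.3 mm F [ 6.3  1.4 -5.9] Frad 3.6 Ftan -5.3 w 0.0214 t 9.05 j7 -1.94
```

jog_arm([
  [[-0.0014,0.0083,0],[0,0,0],255],
  [[0.0003,0.0085,0],[0,0,0],255],
  [[0.0019,0.0082,-0.0003],[0,0,0],255],
  [[0.0035,0.0076,-0.0003],[0,0,0],255],
  [[0.0049,0.0069,-0.0003],[0,0,0],255],
  [[0.0062,0.0057,-0.0004],[0,0,0],255],
  [[0.0071,0.0045,-0.0004],[0,0,0],255],
  [[0.0079,0.0029,-0.0003],[0,0,0],255],
])

```text
clock: 10.05
position: [0.5758, 0.1105, 0.1823]
orientation: [0.002, -0.686, 0.727, 0.0]
ft_force: [3.4, 4.5, -2.9]
gripper_width: 0.0211
```

```bash
python3 st.py
```

```text
pos [0.5758 0.1105 0.1823] alpha 252.4 r 41.7 mm F [ 3.4  4.5 -2.9] Frad -1.5 Ftan -5.4 w 0.0211 t 10.05 j7 -1.92
```

jog_arm([
  [[0.0083,0.0014,-0.0003],[0,0,0],255],
  [[0.0085,-0.0003,-0.0003],[0,0,0],255],
  [[0.0082,-0.0019,-0.0004],[0,0,0],255],
  [[0.0076,-0.0035,-0.0003],[0,0,0],255],
  [[0.0069,-0.0049,-0.0004],[0,0,0],255],
  [[0.0057,-0.0062,-0.0004],[0,0,0],255],
  [[0.0045,-0.0071,-0.0004],[0,0,0],255],
  [[0.0029,-0.0079,-0.0003],[0,0,0],255],
])

```text
clock: 11.05
position: [0.5996, 0.0559, 0.185]
orientation: [-0.001, -0.686, 0.727, 0.002]
ft_force: [-4.7, 4.5, 4.3]
gripper_width: 0.0212
```

```bash
python3 st.py
```

```text
pos [0.5996 0.0559 0.185 ] alpha 342.6 r 42.4 mm F [-4.7  4.5  4.3] Frad -2.5 Ftan -6.0 w 0.0212 t 11.05 j7 -1.82
```

jog_arm([
  [[0.0014,-0.0083,-0.0007],[0,0,0],255],
  [[-0.0003,-0.0085,-0.0007],[0,0,0],255],
  [[-0.0019,-0.0082,-0.0005],[0,0,0],255],
  [[-0.0035,-0.0076,-0.0003],[0,0,0],255],
  [[-0.0049,-0.0069,-0.0004],[0,0,0],255],
  [[-0.0062,-0.0057,-0.0004],[0,0,0],255],
  [[-0.0071,-0.0045,-0.0004],[0,0,0],255],
  [[-0.0079,-0.0029,-0.0003],[0,0,0],255],
])

```text
clock: 12.05
position: [0.655, 0.0772, 0.1881]
orientation: [-0.004, -0.685, 0.729, -0.001]
ft_force: [-0.8, -5.8, 0.3]
gripper_width: 0.0213
```

```bash
python3 st.py
```

```text
pos [0.655  0.0772 0.1881] alpha 68.8 r 44.3 mm F [-0.8 -5.8  0.3] Frad 1.7 Ftan -5.6 w 0.0213 t 12.05 j7 -1.84
```

jog_arm([
  [[-0.0083,-0.0014,-0.0004],[0,0,0],255],
  [[-0.0085,0.0003,-0.0004],[0,0,0],255],
  [[-0.0082,0.0019,-0.0003],[0,0,0],255],
  [[-0.0076,0.0035,-0.0003],[0,0,0],255],
  [[-0.0069,0.0049,-0.0003],[0,0,0],255],
  [[-0.0057,0.0062,-0.0002],[0,0,0],255],
])

```text
clock: 12.8
position: [0.6465, 0.1257, 0.1908]
orientation: [0.001, -0.685, 0.728, -0.003]
ft_force: [6.8, -0.9, -3.0]
gripper_width: 0.0214
```

```bash
python3 st.py; python3 wind.py 142.5 40 5.625 | tr ';' '\n'
```

```text
pos [0.6465 0.1257 0.1908] alpha 136.8 r 43.8 mm F [ 6.8 -0.9 -3. ] Frad 4.3 Ftan -5.3 w 0.0214 t 12.8 j7 -1.91
1 [-2.4  3.5]
 2 [-2.1  3.7]
 3 [-1.6  3.8]
 4 [-1.3  4. ]
 5 [-0.9  4.2]
 6 [-0.5  4.2]
 7 [-0.1  4.2]
 8 [0.4 4.2]
 9 [0.7 4.1]
 10 [1.2 4.1]
 11 [1.5 3.9]
 12 [2.  3.8]
 13 [2.3 3.5]
 14 [2.6 3.3]
 15 [2.9 3.1]
 16 [3.2 2.7]
 17 [3.5 2.4]
 18 [3.7 2. ]
 19 [3.9 1.7]
 20 [4.  1.3]
 21 [4.1 0.9]
 22 [4.2 0.5]
 23 [4.2 0.1]
 24 [ 4.2 -0.4]
 25 [ 4.2 -0.7]
 26 [ 4.  -1.2]
 27 [ 4.  -1.6]
 28 [ 3.7 -1.9]
 29 [ 3.6 -2.3]
 30 [ 3.3 -2.6]
 31 [ 3.  -2.9]
 32 [ 2.7 -3.2]
 33 [ 2.4 -3.5]
 34 [ 2.1 -3.7]
 35 [ 1.7 -3.9]
 36 [ 1.2 -4. ]
 37 [ 0.9 -4.1]
 38 [ 0.5 -4.2]
 39 [ 0.1 -4.2]
 40 [-0.4 -4.2]
 end 367.5
```

jog_arm([
  [[-0.0024,0.0035,-0.0001],[0,0,0],255],
  [[-0.0021,0.0037,-0.0002],[0,0,0],255],
])

```text
clock: 13.05
position: [0.6392, 0.1317, 0.1911]
orientation: [0.002, -0.686, 0.728, -0.002]
ft_force: [5.9, -0.5, -2.6]
gripper_width: 0.0212
```

```bash
python3 st.py
```

```text
pos [0.6392 0.1317 0.1911] alpha 149.2 r 43.7 mm F [ 5.9 -0.5 -2.6] Frad 2.9 Ftan -5.1 w 0.0212 t 13.05 j7 -1.92
```

jog_arm([
  [[-0.0016,0.0038,-0.0001],[0,0,0],255],
  [[-0.0013,0.004,-0.0002],[0,0,0],255],
])

```text
clock: 13.3
position: [0.6315, 0.1356, 0.1915]
orientation: [0.002, -0.686, 0.728, -0.002]
ft_force: [5.9, 2.2, -3.7]
gripper_width: 0.0215
```

```bash
python3 st.py
```

```text
pos [0.6315 0.1356 0.1915] alpha 160.6 r 43.4 mm F [ 5.9  2.2 -3.7] Frad 4.3 Ftan -4.6 w 0.0215 t 13.3 j7 -1.93
```

jog_arm([
  [[-0.0009,0.0042,-0.0001],[0,0,0],255],
  [[-0.0005,0.0042,-0.0002],[0,0,0],255],
])

```text
clock: 13.55
position: [0.6231, 0.138, 0.1919]
orientation: [0.002, -0.686, 0.728, -0.001]
ft_force: [5.7, 0.3, -2.0]
gripper_width: 0.0209
```

```bash
python3 st.py
```

```text
pos [0.6231 0.138  0.1919] alpha 172.3 r 43.2 mm F [ 5.7  0.3 -2. ] Frad 1.4 Ftan -5.5 w 0.0209 t 13.55 j7 -1.94
```

jog_arm([
  [[-0.0001,0.0042,-0.0001],[0,0,0],255],
  [[0.0004,0.0042,-0.0002],[0,0,0],255],
])

```text
clock: 13.8
position: [0.6145, 0.1386, 0.1922]
orientation: [0.002, -0.686, 0.728, -0.001]
ft_force: [4.1, 2.3, -2.0]
gripper_width: 0.0215
```

```bash
python3 st.py
```

```text
pos [0.6145 0.1386 0.1922] alpha 183.7 r 43.0 mm F [ 4.1  2.3 -2. ] Frad 2.3 Ftan -4.1 w 0.0215 t 13.8 j7 -1.94
```

jog_arm([
  [[0.0007,0.0041,-0.0002],[0,0,0],255],
  [[0.0012,0.0041,-0.0002],[0,0,0],255],
])

```text
clock: 14.05
position: [0.606, 0.1374, 0.1925]
orientation: [0.002, -0.686, 0.728, -0.001]
ft_force: [3.7, 2.3, -1.5]
gripper_width: 0.0209
```

```bash
python3 st.py
```

```text
pos [0.606  0.1374 0.1925] alpha 195.2 r 42.7 mm F [ 3.7  2.3 -1.5] Frad 1.5 Ftan -4.1 w 0.0209 t 14.05 j7 -1.95
```

jog_arm([
  [[0.0015,0.0039,-0.0002],[0,0,0],255],
  [[0.002,0.0038,-0.0002],[0,0,0],255],
])

```text
clock: 14.3
position: [0.5985, 0.1348, 0.1927]
orientation: [0.002, -0.686, 0.728, -0.001]
ft_force: [7.1, 3.6, -5.6]
gripper_width: 0.0212
```

```bash
python3 st.py
```

```text
pos [0.5985 0.1348 0.1927] alpha 205.9 r 42.4 mm F [ 7.1  3.6 -5.6] Frad 0.6 Ftan -7.9 w 0.0212 t 14.3 j7 -1.94
```

The tangential force rose from about 4–5 N to 7.9 N, which may be the stop. I'll make one small row to confirm.

jog_arm([
  [[0.0011,0.0018,-0.0001],[0,0,0],255],
  [[0,0,0],[0,0,0],255],
])

```text
clock: 14.55
position: [0.5967, 0.134, 0.1928]
orientation: [0.002, -0.686, 0.728, -0.001]
ft_force: [6.3, 3.6, -5.1]
gripper_width: 0.0215
```

```bash
python3 st.py
```

```text
pos [0.5967 0.134  0.1928] alpha 208.5 r 42.4 mm F [ 6.3  3.6 -5.1] Frad 0.6 Ftan -7.3 w 0.0215 t 14.55 j7 -1.94
```

jog_arm([
  [[0.0012,0.0017,-0.0001],[0,0,0],255],
  [[0,0,0],[0,0,0],255],
])

```text
clock: 14.8
position: [0.5953, 0.1332, 0.1928]
orientation: [0.003, -0.686, 0.728, -0.001]
ft_force: [7.8, 4.4, -6.6]
gripper_width: 0.0216
```

```bash
python3 st.py
```

```text
pos [0.5953 0.1332 0.1928] alpha 210.7 r 42.3 mm F [ 7.8  4.4 -6.6] Frad 0.4 Ftan -8.9 w 0.0216 t 14.8 j7 -1.94
```

jog_arm([
  [[0.0012,0.0017,-0.0001],[0,0,0],255],
  [[0,0,0],[0,0,0],255],
])

```text
clock: 15.05
position: [0.5938, 0.1323, 0.1929]
orientation: [0.003, -0.686, 0.728, -0.001]
ft_force: [8.6, 4.3, -7.0]
gripper_width: 0.0214
```

```bash
python3 st.py
```

```text
pos [0.5938 0.1323 0.1929] alpha 213.0 r 42.2 mm F [ 8.6  4.3 -7. ] Frad -0.5 Ftan -9.6 w 0.0214 t 15.05 j7 -1.94
```

The static force climbs with each small step (4.1, 7.3, 8.9, then 9.6 N) at 1.75 turns, so the stop is felt. I'll relax the push, open and rise.

jog_arm([
  [[-0.0012,-0.0014,0.0008],[0,0,0],255],
  [[-0.0006,-0.0008,0.0008],[0,0,0],255],
  [[0,0,0],[0,0,0],140],
  [[0,0,0],[0,0,0],90],
  [[0,0,0],[0,0,0],90],
  [[0,0,-0.02],[0,0,0],90],
  [[0,0,-0.04],[0,0,0],90],
  [[0,0,-0.03],[0,0,0],90],
])

```text
clock: 16.05
position: [0.5931, 0.1321, 0.2825]
orientation: [0.0, -0.686, 0.728, -0.0]
ft_force: [0.0, 0.5, -1.3]
gripper_width: 0.0551
```

```bash
python3 - <<'E'
from station import r, eyes
from h import *
im=eyes.snapshot('wrist');cv2.imwrite('pics/w7.png',im)
W=eyes.camera_model('wrist')
sc=eyes.snapshot('scene');cv2.imwrite('pics/e_scene.png',cv2.resize(sc[190:350,250:410],None,fx=3.7,fy=3.7,interpolation=cv2.INTER_CUBIC))
S=eyes.camera_model('scene')
s=r.observe(); print(s['position'],s['ft_force'],s['gripper_width'],s['clock'])
for z in(.196,.217): print(z,'dome',proj(W,[.6147,.0956,z]).round(1),((proj(S,[.6147,.0956,z])-[250,190])*3.7).round(1))
E
```

```text
[0.59503819 0.13262407 0.28477531] [ 0.53282455 -0.36993935  0.07778096] 0.055492212831751965 16.15
0.196 dome [370.1 196.2] [310.9 222. ]
0.217 dome [374.4 203.7] [311.1 200.8]
```

View pics/w7.png

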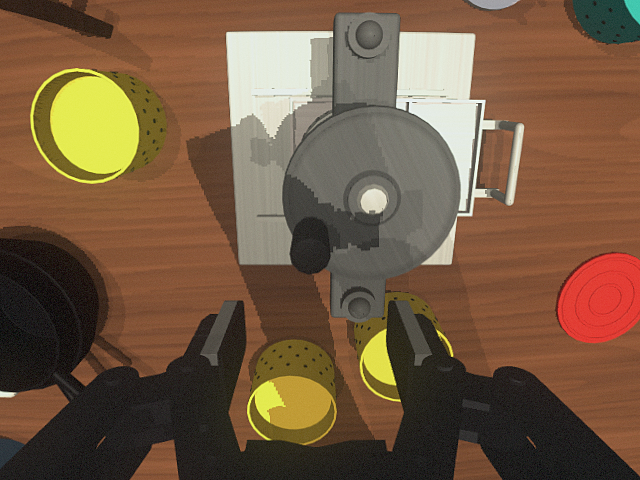

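View pics/e_scene.png

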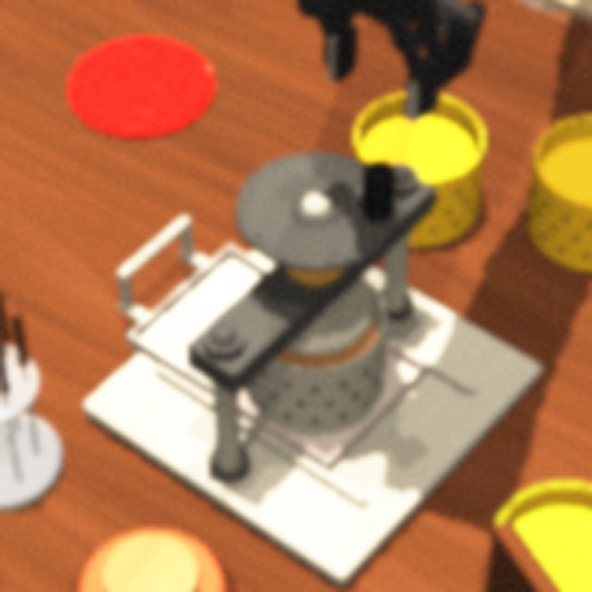

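The wheel has risen: its dome is at (374,200) in the wrist view, matching z≈0.215. The scene view shows the plate above the mould's rim. Next is the pull at (515,165).

jog_arm([
  [[0.04,-0.004,0],[0,0,0],130],
  [[0.04,-0.004,0],[0,0,0],130],
  [[0.04,-0.004,0],[0,0,0],130],
  [[0.037,-0.004,0],[0,0,0],130],
  [[0.037,-0.005,0.03],[0,0,0],130],
  [[0,0,0.05],[0,0,0],130],
  [[0,0,0.05],[0,0,0],130],
  [[0,0,0],[0,0,0],130],
])

```text
clock: 17.15
position: [0.5984, -0.0625, 0.147]
orientation: [-0.004, -0.686, 0.728, 0.004]
ft_force: [0.1, -1.2, 0.4]
gripper_width: 0.042
```

```bash
python3 - <<'E'
from station import r, eyes
from h import *
im=eyes.snapshot('wrist');cv2.imwrite('pics/w8.png',im)
s=r.observe(); print(s['position'],s['ft_force'],s['gripper_width'],s['clock'])
W=eyes.camera_model('wrist'); print(proj(W,[.6045,-.0625,.066]))
E
```

```text
[ 0.60108173 -0.06256737  0.14986969] [-0.12117244  0.48294937  0.67852058] 0.04167248471057894 17.2
[315.54938745 223.89403928]
```

View pics/w8.png

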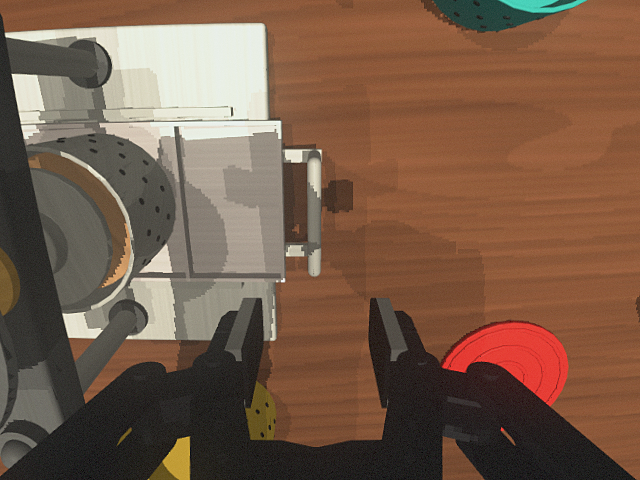

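The bar, at (315,152)–(315,276), is centred between the pads. Descending.

jog_arm([
  [[0,-0.002,0.03],[0,0,0],130],
  [[0,-0.002,0.035],[0,0,0],130],
  [[0,0,0.035],[0,0,0],130],
  [[0,0,0.02],[0,0,0],130],
  [[0,0,0.012],[0,0,0],130],
  [[0,0,0],[0,0,0],130],
])

```text
clock: 17.95
position: [0.6075, -0.0628, 0.0201]
orientation: [0.0, -0.686, 0.728, -0.001]
ft_force: [-0.1, 0.4, -0.5]
gripper_width: 0.042
```

```bash
python3 - <<'E'
from station import r, eyes
from h import *
s=r.observe(); print(s['position'],s['ft_force'],s['gripper_width'],s['clock'])
im=eyes.snapshot('wrist');cv2.imwrite('pics/w9.png',im)
s=r.observe(); print(s['position'],s['ft_force'],s['gripper_width'],s['clock'])
sc=eyes.snapshot('scene');cv2.imwrite('pics/f_scene.png',cv2.resize(sc[190:320,220:380],None,fx=4.5,fy=4.5,interpolation=cv2.INTER_CUBIC))
E
```

```text
[ 0.60747309 -0.0628318   0.02008856] [-0.09018     0.41266061 -0.51623179] 0.042009954312579485 17.95
[ 0.60775915 -0.06287426  0.02048576] [-0.29368665 -0.33645401  0.85219808] 0.04175562257343816 18.0
```

View pics/w9.png

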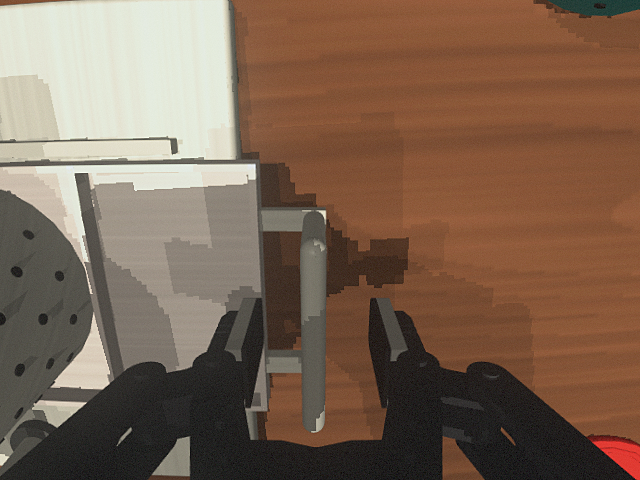

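View pics/f_scene.png

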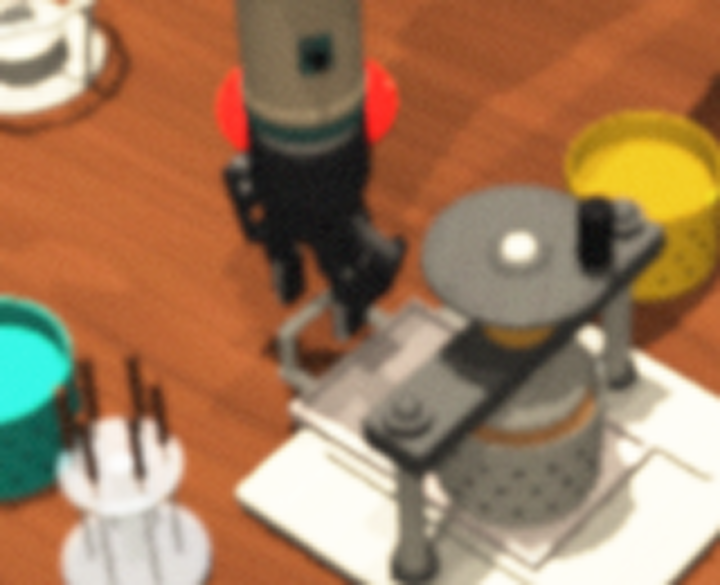

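Both pads straddle the bar, which runs (313,215)–(313,430). Closing on it.

jog_arm([
  [[0,0,0.002],[0,0,0],200],
  [[0,0,0],[0,0,0],255],
  [[0,0,0],[0,0,0],255],
  [[0,0,0],[0,0,0],255],
], squeeze=25)

```text
clock: 18.55
position: [0.607, -0.0627, 0.0178]
orientation: [0.0, -0.686, 0.728, -0.0]
ft_force: [-1.2, 0.6, 4.7]
gripper_width: 0.0081
```

```bash
python3 - <<'E'
from station import r, eyes
from h import *
s=r.observe(); print(s['position'],s['ft_force'],s['gripper_width'],s['clock'])
E
```

```text
[ 0.60699952 -0.06270253  0.01777832] [-1.20232151  0.61917327  4.68199133] 0.008057190632790664 18.55
```

jog_arm([
  [[0.001,0,-0.001],[0,0,0],255],
  [[0.003,0,0],[0,0,0],255],
  [[0.005,0,0],[0,0,0],255],
  [[0.007,0,0],[0,0,0],255],
  [[0.008,0,0],[0,0,0],255],
  [[0.008,0,0],[0,0,0],255],
  [[0.008,0,0],[0,0,0],255],
  [[0.008,0,0],[0,0,0],255],
])

```text
clock: 19.55
position: [0.604, -0.1114, 0.018]
orientation: [0.0, -0.686, 0.728, -0.0]
ft_force: [4.9, 2.0, -8.1]
gripper_width: 0.0078
```

```bash
python3 - <<'E'
from station import r, eyes
from h import *
s=r.observe(); print(s['position'],s['ft_force'],s['gripper_width'],s['clock'])
E
```

```text
[ 0.60399606 -0.11138716  0.01800889] [ 4.88341906  1.97148558 -8.13595397] 0.00775063383681324 19.55
```

jog_arm([
  [[0.008,-0.0005,0.001],[0,0,0],255],
  [[0.008,-0.0005,0.001],[0,0,0],255],
  [[0.008,0,0],[0,0,0],255],
  [[0.008,0,0],[0,0,0],255],
  [[0.008,0,0],[0,0,0],255],
  [[0.008,0,0],[0,0,0],255],
  [[0.008,0,0],[0,0,0],255],
  [[0.007,0,0],[0,0,0],255],
])

```text
clock: 20.55
position: [0.6002, -0.1747, 0.0177]
orientation: [-0.001, -0.686, 0.728, 0.0]
ft_force: [-0.6, 2.8, 7.4]
gripper_width: 0.0077
```

```bash
python3 - <<'E'
from station import r, eyes
from h import *
s=r.observe(); print(s['position'],s['ft_force'],s['gripper_width'],s['clock'])
sc=eyes.snapshot('scene');cv2.imwrite('pics/g_scene.png',cv2.resize(sc[170:350,200:400],None,fx=3.3,fy=3.3,interpolation=cv2.INTER_CUBIC))
E
```

```text
[ 0.60015322 -0.17473385  0.01774028] [-0.6104091   2.83806421  7.37308042] 0.007674334216642323 20.55
```

View pics/g_scene.png

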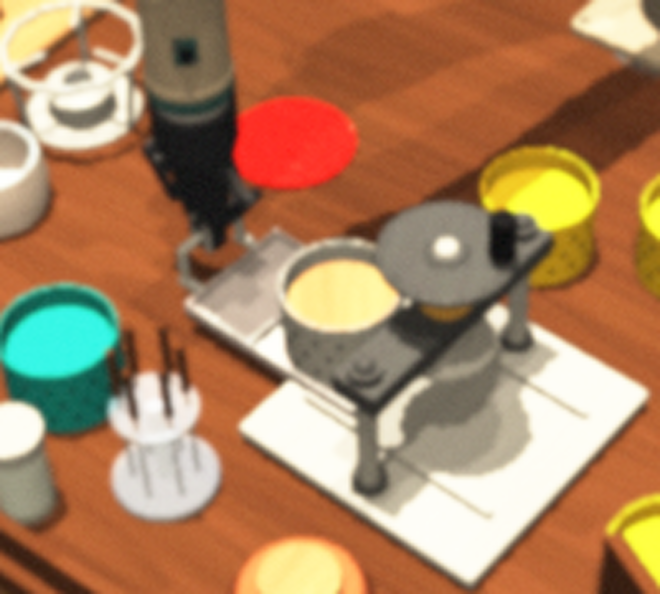

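jog_arm([
  [[0.007,0,-0.0007],[0,0,0],255],
  [[0.006,0,-0.0005],[0,0,0],255],
  [[0.004,0,0],[0,0,0],255],
  [[0.002,0,0],[0,0,0],255],
  [[0.001,0,0],[0,0,0],255],
  [[0,0,0],[0,0,0],255],
  [[0,0,0],[0,0,0],255],
])

```text
clock: 21.48
position: [0.599, -0.1945, 0.0178]
orientation: [-0.001, -0.686, 0.728, 0.0]
ft_force: [-2.2, 2.0, 6.0]
gripper_width: 0.0076
```

```bash
python3 - <<'E'
from station import r, eyes
from h import *
s=r.observe(); print(s['position'],s['ft_force'],s['gripper_width'],s['clock'])
E
```

```text
[ 0.5989798  -0.19445601  0.01776072] [-2.24529705  2.01486557  5.9655093 ] 0.007633895507315461 21.475
```

jog_arm([
  [[0,0,-0.001],[0,0,0],240],
  [[0,0,0],[0,0,0],190],
  [[0,0,0],[0,0,0],130],
  [[0,0,0],[0,0,0],130],
  [[0,0,-0.02],[0,0,0],130],
  [[0,0,-0.05],[0,0,0],130],
  [[0,0,-0.05],[0,0,0],130],
  [[0,0,-0.05],[0,0,0],130],
])

```text
clock: 22.48
position: [0.6, -0.1937, 0.1917]
orientation: [0.0, -0.686, 0.728, -0.001]
ft_force: [0.5, 0.1, 0.0]
gripper_width: 0.0417
```

jog_arm([
  [[0,0,-0.03],[0,0,0],130],
  [[0.04,0.03,-0.02],[0,0,0],130],
  [[0.05,0.03,0],[0,0,0],130],
  [[0.05,0.03,0],[0,0,0],130],
  [[0.04,0.02,0],[0,0,0],130],
  [[0,0,0],[0,0,0],130],
  [[0,0,0],[0,0,0],130],
])

```text
clock: 23.35
position: [0.48, -0.3662, 0.2395]
orientation: [0.001, -0.686, 0.728, -0.0]
ft_force: [-0.0, 1.3, -0.2]
gripper_width: 0.0421
```

```bash
python3 - <<'E'
from station import r, eyes
from h import *
t=eyes.snapshot('top');cv2.imwrite('pics/z_top.png',t)
sc=eyes.snapshot('scene');cv2.imwrite('pics/z_scene.png',cv2.resize(sc[170:350,200:400],None,fx=3.3,fy=3.3,interpolation=cv2.INTER_CUBIC))
s=r.observe(); print(s['position'],s['ft_force'],s['gripper_width'],s['clock'])
E
```

```text
[ 0.48064698 -0.36515399  0.23907789] [-0.67187827  0.32123488  0.47428353] 0.041906261961963634 23.45
```

View pics/z_top.png

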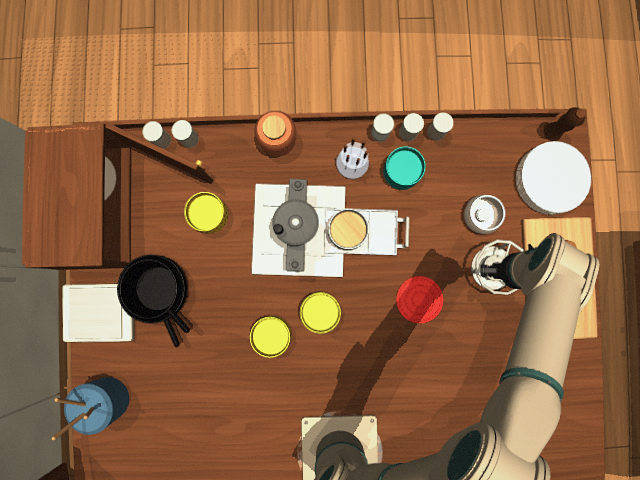

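View pics/z_scene.png

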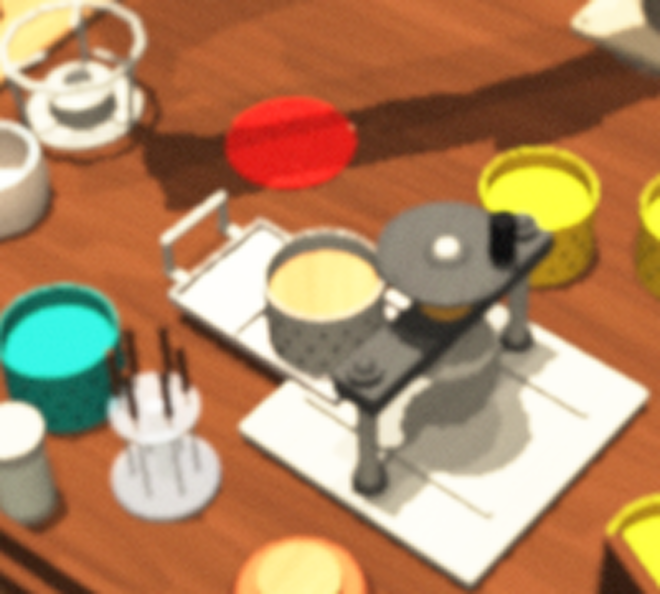

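```bash
python3 - <<'E'
from h import *
from station import eyes
T=eyes.camera_model('top');S=eyes.camera_model('scene')
im=cv2.imread('pics/z_top.png')
hsv=cv2.cvtColor(im,cv2.COLOR_BGR2HSV)
m=cv2.inRange(hsv,(10,60,120),(28,190,255)); m[:, :320]=0;m[:,375:]=0;m[:205]=0;m[255:]=0
n,l,st,ce=cv2.connectedComponentsWithStats(m);i=1+np.argmax(st[1:,4]);print(st[i],ce[i])
p=onz(T,ce[i],.09);a=np.array([.6147,.0956]);f=np.array([np.cos(np.radians(-93.4)),np.sin(np.radians(-93.4))]);d=p[:2]-a
print('mould fwd,lat',d@f,d@np.array([-f[1],f[0]]))
print('bar',onz(T,(406,232),.066), (onz(T,(406,232),.066)[:2]-a)@f)
b=((445+.5)/3.3-.5+200,(246+.5)/3.3-.5+170)
print('dome',tri(T,(295,222),S,b))
g=onz(T,(278,229),.256)[:2]-a; print('grip alpha',(np.degrees(np.arctan2(g[1],g[0]))+93.4)%360,np.hypot(*g))
a0=cv2.imread('pics/a_top.png');
for n,(u,v,w) in dict(red=(385,265,70),fork=(325,130,55),burn=(455,180,60),pot=(105,245,95)).items():
    print(n,cv2.absdiff(a0[v:v+w,u:u+w],im[v:v+w,u:u+w]).mean())
E
```

```text
[ 330  211   36   37 1029] [347.68804665 228.88532556]
mould fwd,lat 0.1314720196922738 -0.0011705048723061624
bar [ 0.59543086 -0.19155393  0.066     ] 0.28779127299116264
dome (array([0.6134097 , 0.09595181, 0.21642236]), np.float64(0.0001387122292373379))
grip alpha 211.98982847449696 0.04358155917393497
red 22.4178231292517
fork 2.1591184573002753
burn 2.0393518518518516
pot 3.2735364727608496
```

```bash
python3 - <<'E'
from station import r
print(r.hand_in())
E
```

```text
the job is handed in; nothing more can be done
None
```

I wound the spindle up to its top stop and drew the tray forward about 0.13 m, then handed the job in. It took about 23.5 s of the 72 s allowed.

- **Winding:** I turned the wheel about 1.75 turns anticlockwise, letting the hand rise with it. Over the last steps the tangential force went from about 4 N to 7.3, 8.9 and 9.6 N, so I took that as the stop. I eased off the push and released the grip there.
- **Last checks:** The wheel's dome stands at z ≈ 0.216 m, up about 21 mm. The grip was still at about the angle where I left it. The mould is upright in its seat, about 131 mm in front of the spindle and 1 mm to one side; it needs 95 mm to be clear of the plate. The plate is above the rim. The hand was touching nothing, and wrist forces stayed under about 12 N throughout.
- **Bystanders:** The fork holder, the pots and the area around the burner match the first picture. The trivet area differs, which I put down to the arm's shadow, as the trivet itself is in the same place.
- **What disagreed:** The fingertips proved to be about 30 mm short of the reported TCP. My first try therefore closed above the grip and pressed about 7 N on its top, though not on the disc. I lifted, went deeper and gripped it properly. While I was winding and drawing the tray, the vertical force wandered up to about 8 N either way before I trimmed the height.

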